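# Put the mixed-up carvings back on their own stands

## Task

Someone has put the four stone carvings back on the wrong display stands: move each one so that it stands upright in the middle of the stand whose top is of its own stone (white vase on white, green cat on green, red obelisk on red, black falcon on black). The spare cork-topped stand is there to park a carving on the way and is empty again at the end; never set a polished carving down on the dusty bench or let one fall over, and leave the white bowl where it is.

Things in the scene. Friction and masses are not known exactly. Their poses are not given: they have to be found in the camera images.
- vase_mid (a point): The white alabaster vase: a small closed vase with a narrow neck, solid stone, 80 mm tall, about 0.2 to 0.35 kg; round, foot 44 mm across, straight-sided and 48 mm across from 22 to 54 mm above the foot, neck 22 mm. The point is on its upright axis, half-way up (40 mm above its foot, so at height 60 mm when on a stand); its z axis points up. It can be gripped from any side.
- cat_mid (a point): The green stone cat: a sitting cat, 80 mm tall, about 0.2 to 0.37 kg; its body is a round 46 mm column up to 48 mm above the foot (thin front legs and tail stand out a few mm, look only), with a smaller head and ears above it. The point is on its upright axis, half-way up (40 mm above its foot, so at height 60 mm when on a stand); its z axis points up. The x axis points to its back, away from the face. It can be gripped round the column from any side.
- obelisk_mid (a point): The red granite obelisk: a square pillar 36 x 36 mm, with a 48 x 48 mm square foot 10 mm high and a pointed tip above 60 mm; 80 mm tall, about 0.19 to 0.32 kg. The point is on its upright axis, half-way up (40 mm above its foot, so at height 60 mm when on a stand); its z axis points up. Its x and y axes are square to the side faces: grip it across two opposite faces.
- falcon_mid (a point): The black basalt falcon: a standing bird with a small brass beak and eyes, 80 mm tall, about 0.24 to 0.4 kg; its body is a round 42 to 43 mm column from 10 to 50 mm above a 48 mm foot, with a smaller head above it. The point is on its upright axis, half-way up (40 mm above its foot, so at height 60 mm when on a stand); its z axis points up. The x axis points to its back, away from the beak. It can be gripped round the column from any side.
- stand_white: Round fixed display stand of dark wood, 90 mm across and 20 mm high, with a flat white alabaster top. Origin at the centre of its underside, on the bench; a carving stands on top, 20 mm higher. The white vase belongs on it.
- stand_green: Round fixed display stand of dark wood, 90 mm across and 20 mm high, with a flat green stone top. Origin at the centre of its underside, on the bench; a carving stands on top, 20 mm higher. The green cat belongs on it.
- stand_red: Round fixed display stand of dark wood, 90 mm across and 20 mm high, with a flat red granite top. Origin at the centre of its underside, on the bench; a carving stands on top, 20 mm higher. The red obelisk belongs on it.
- stand_black: Round fixed display stand of dark wood, 90 mm across and 20 mm high, with a flat black basalt top. Origin at the centre of its underside, on the bench; a carving stands on top, 20 mm higher. The black falcon belongs on it.
- stand_spare: Round fixed display stand of dark wood, 90 mm across and 20 mm high, with a flat tan cork top. Origin at the centre of its underside, on the bench; a carving stands on top, 20 mm higher. It belongs to no carving: it is empty at the start and must be empty at the end. Any carving may wait on it.
- bowl: Bystander: a white plastic bowl, 130 mm across the rim and 55 mm high, standing loose at the left far end of the work, at least 70 mm clear of the stands. Origin at the centre of its underside. (A rough lump of pale stone about 110 x 90 x 75 mm lies at the right far end, and a wood-handled rasp under 25 mm high lies beyond the stands; neither is in the way.)

How it is judged:
By the outcome, as a careful person would: the job done as asked, in the order asked, and still so for the second after the job is handed in, with the robot touching nothing.
It also fails if it takes over 136 s, if anything falls off the work surface, if the arm or the gripper's body presses on something with over 40 N, if the wrist force passes 120 N, or if a joint passes its speed limit or range.

## Robot

A 6-joint arm with a two-finger parallel gripper is mounted at the origin on the work surface. World frame = base frame: x ahead of the robot, y to its left, z up, the work surface at z = 0. Lengths are in m, angles in rad, forces in N, time in s.
With the tool pointing down it reaches from about 0.375 to 0.925 m from the base axis. Payload 5.7 kg.
Tool frame: the origin (TCP) lies midway between the tips of the shut fingers; the grasp point (between the pads) lies 19 mm behind it; z points along the fingers, y is the line along which they close (so a half turn about z gives the same grasp; the last joint's range is limited). The gripper opens to 85 mm and grips with 20 to 120 N. Pads are 22 mm wide; open, the fingers measure 114 mm over their backs; the gripper's body (76 mm by 85 mm) begins 54 mm behind the grasp point. The pads swing forward as they close: fully open they stand 13 mm farther back than shut.
Start: joints at [-1.426, 0.359, 1.51, -0, 1.272, -0.115], TCP at [0.154, -0.58, 0.231] pointing down, gripper open.
Joint ranges: [-2.97, 2.97], [-1.01, 2.36], [0.21, 2.38], [-0.96, 4.11], [0.2, 2.71], [-2.98, 2.98]. Speed limits (rad/s): [2.39, 2.39, 3.14, 3.14, 3.14, 3.14].

## Interface

Orientations are given as [roll, pitch, yaw] about the fixed x, y, z axes, in that order (R = Rz(yaw) Ry(pitch) Rx(roll)).
In Python, from station import sensors, optics, arm, spotter gives the robot as it stands.
- The arm moves only by the tool move_arm, never from a script. Its argument "series" is a list that holds one entry, the list of rows, each a list of 5 numbers: the finger opening in m, from 0 to 0.0854, then the shift along the world's x, y, z in m, then the turn about the world's z in rad. A call has 1 to 8 rows; each row shifts and turns the commanded pose from where the row before left it; what a row does not reach is not made up. A row lasts 1/10 s, in which the tool goes at most 50 mm and 8.59 degrees, less where a joint would pass 70% of its speed; a pose out of reach is approached as far as the arm can. A call with a gripper value outside its range is refused whole. The fingers move at their own pace and stop on an object; "grip_force" is the grip in N (left out, the last holds). Time passes only in rows, so rows that do not move let the fingers close. It gives the time, the measured TCP pose, the force, the opening and the grip force at its end, in the units of the state.
- sensors.sense(): the state, without advancing time (a new reading comes with each control period).
- optics.camera(name): name is "side" or "top" or "wrist"; returns the picture (400x640x3 uint8, red, green, blue); there is no depth.
- optics.camera_info(name): a dict with "fx", "fy", "cx", "cy" (pixels), "T" (4x4, takes a point from camera to world coordinates). Camera axes: x right, y down, z forward; pixel columns grow to the right and rows downward; lengths in m; the calibration is good to about 2 mm. A picture is of the moment at which its call begins: read the wrist's pose just before it. camera_info takes no time and is no camera call; for the wrist camera it gives the pose at the moment of the call.
- arm.hand_in(): hands the job in; it is judged then, once.
Trained networks look in the newest picture that a camera, given by its name, has taken for a name from the list of things; names that differ only in an ending like _2 or _b are one class to them, and where a whole thing is asked for, a point or a joint stands for the part that bears it (a point fixed in the world has none). Each returns a list of dicts, best first, with "score" (0 to 1); they miss things now and then, are a little off and sometimes report something else, mostly with a low value. They report only what shows in the picture. A call takes as long as a camera call.
- spotter.spot_in(camera, name): "extent" ([left, top, right, bottom] in pixels, round what is visible of it).
The state is a dict: "t": time; "joint_pos": joint angles; "joint_vel": joint speeds; "joint_efforts": joint torques, N m; "tcp_pos": TCP position; "orientation": TCP orientation; "ft_force": force on the tool from outside, world axes, zero at the start; "ft_torque": the same for the moment, N m; "width": opening from 0.0 (shut) to 1.0 (fully open); "finger_force": force on a finger pad.
Only numpy, scipy, OpenCV 4.12 (cv2) and the standard library are available. Lean on these libraries where they do the work, as an engineer would, in place of code of your own. Each camera call takes 0.05 s, during which the arm holds its last target. There are 200 camera calls.

## Working session

There is one attempt and no reset: what is moved stays moved. The work goes in short steps, Python scripts to look and compute and a tool call to move; the robot and the scene stay as the last step left them, time stands still between calls to the robot, and variables do not carry over. Pictures are saved under pics/ and viewed, at most 15 in all, crops included, and the job is handed in when it is done.

Besides the shell and the picture viewer there is one more tool, called by a JSON object that holds its "name" and its "arguments", one argument or row to a line. move_arm: Moves the arm, as the interface text tells. Its arguments: {"type":"object","properties":{"series":{"type":"array"},"grip_force":{"type":"number"}},"required":["series"]}

```bash
ls; mkdir -p pics; cat > h.py <<'E'
import numpy as np, cv2
from station import sensors, optics, arm, spotter
def save(cam,fn):
    im=optics.camera(cam); cv2.imwrite('pics/'+fn,im[:,:,::-1]); return im
def ray(ci,u,v,z):
    T=np.array(ci['T']); d=T[:3,:3]@np.array([(u-ci['cx'])/ci['fx'],(v-ci['cy'])/ci['fy'],1]); o=T[:3,3]
    return o+d*(z-o[2])/d[2]
def proj(ci,p):
    T=np.array(ci['T']); q=T[:3,:3].T@(np.array(p)-T[:3,3]); return ci['fx']*q[0]/q[2]+ci['cx'],ci['fy']*q[1]/q[2]+ci['cy']
E
python3 - <<'E'
from h import *
s=sensors.sense(); print(s['tcp_pos'],s['orientation'],s['width'])
for c in ['side','top']:
    save(c,c+'0.png'); ci=optics.camera_info(c); print(c,ci['fx'],np.round(ci['T'],3).tolist())
    for n in ['vase_mid','cat_mid','obelisk_mid','falcon_mid','stand_white','stand_green','stand_red','stand_black','stand_spare','bowl']:
        for r in spotter.spot_in(c,n)[:2]:
            e=r['extent']; print(n,round(r['score'],2),np.round(e,1), ray(ci,(e[0]+e[2])/2,(e[1]+e[3])/2,0.02 if 'stand' in n else .06).round(3))
print(sensors.sense()['t'])
E
```

```text
pics
[ 0.15405252 -0.57915196  0.2304299 ] [-3.13971509e+00 -2.42652638e-04  2.59832177e-01] 1.0007982406947666
side 472.6485275028044 [[-0.745, -0.508, 0.433, 0.117], [-0.667, 0.557, -0.494, 0.63], [0.01, -0.657, -0.754, 0.881], [0.0, 0.0, 0.0, 1.0]]
vase_mid 0.56 [362.4 128.5 379.9 163.1] [ 0.627 -0.131  0.06 ]
cat_mid 0.78 [293.6 184.1 318.2 216.7] [0.622 0.117 0.06 ]
obelisk_mid 0.71 [373.8 195.  400.4 231.9] [0.46  0.022 0.06 ]
obelisk_mid 0.58 [363.7 129.4 379.7 166.1] [ 0.621 -0.126  0.06 ]
falcon_mid 0.85 [316.4 257.7 341.6 289.3] [0.452 0.23  0.06 ]
stand_white 0.79 [308.  263.8 352.6 303.8] [0.449 0.227 0.02 ]
stand_green 0.68 [364.9 208.6 399.9 237. ] [0.468 0.023 0.02 ]
stand_red 0.76 [286.  196.1 325.9 230.9] [0.619 0.122 0.02 ]
stand_black 0.66 [353.1 147.6 385.2 178.5] [ 0.614 -0.112  0.02 ]
stand_black 0.63 [431.4 153.2 463.8 179.1] [ 0.457 -0.241  0.02 ]
stand_spare 0.75 [432.4 151.3 468.6 179.1] [ 0.453 -0.249  0.02 ]
bowl 0.61 [178.8 236.6 239.4 291.2] [0.65  0.378 0.06 ]
top 483.1992463179892 [[-0.015, -0.989, 0.15, 0.37], [-1.0, 0.012, -0.019, 0.087], [0.017, -0.15, -0.988, 1.317], [0.0, 0.0, 0.0, 1.0]]
vase_mid 0.78 [392.1 162.2 408.3 182.4] [ 0.623 -0.14   0.06 ]
cat_mid 0.73 [300.6 159.6 315.9 183.2] [0.628 0.105 0.06 ]
obelisk_mid 0.76 [337.2 222.7 356.8 242.3] [0.465 0.006 0.06 ]
falcon_mid 0.51 [257.6 228.7 275.  245.8] [0.455 0.215 0.06 ]
stand_white 0.87 [248.1 220.2 286.2 255.7] [0.456 0.217 0.02 ]
stand_green 0.72 [330.4 213.6 366.1 248.6] [ 0.471 -0.     0.02 ]
stand_red 0.68 [288.1 158.4 323.7 192.6] [0.625 0.112 0.02 ]
stand_black 0.76 [379.  164.6 415.2 191.2] [ 0.615 -0.138  0.02 ]
stand_spare 0.98 [423.1 217.5 458.8 252.2] [ 0.458 -0.25   0.02 ]
stand_spare 0.66 [184.  136.5 233.  188.6] [0.664 0.378 0.02 ]
bowl 0.76 [184.5 138.7 231.3 184.9] [0.657 0.37  0.06 ]
1.1
```

```bash
python3 - <<'E'
import cv2
a=cv2.imread('pics/top0.png')[130:270,170:480]; cv2.imwrite('pics/c0.png',cv2.resize(a,None,fx=2.5,fy=2.5,interpolation=cv2.INTER_CUBIC))
a=cv2.imread('pics/side0.png')[110:320,160:480]; cv2.imwrite('pics/c1.png',cv2.resize(a,None,fx=2.5,fy=2.5,interpolation=cv2.INTER_CUBIC))
E
```

```text
(no output)
```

View pics/c0.png

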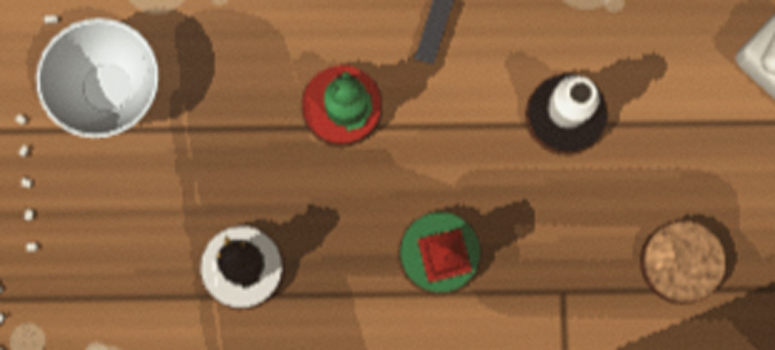

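View pics/c1.png

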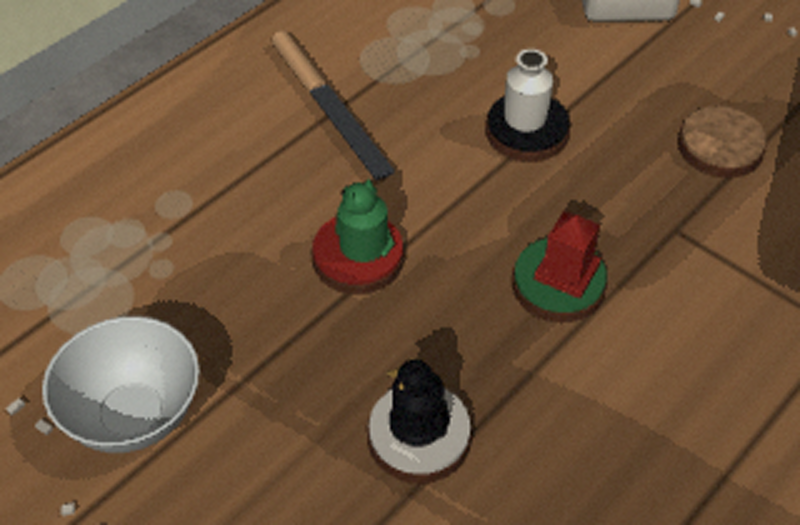

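{"name": "move_arm", "arguments": {
  "series": [
    [[0.085,0.035,0.033,0,0],[0.085,0.035,0.033,0,0],[0.085,0.035,0.033,0,0],[0.085,0.035,0.033,0,0],[0.085,0.035,0.033,0,0],[0.085,0.035,0.033,0,0],[0.085,0.035,0.033,0,0],[0.085,0.035,0.033,0,0]]
  ],
  "grip_force": 50
}}

```text
t: 1.9
tcp_pos: [0.4354, -0.3144, 0.2315]
orientation: [3.141, -0.0, 0.26]
ft_force: [1.0, -0.4, 0.1]
width: 0.996
finger_force: 0.0
```

{"name": "move_arm", "arguments": {
  "series": [
    [[0.085,0.03,0.035,0,0],[0.085,0.03,0.035,0,0],[0.085,0.03,0.035,0,0],[0.085,0.03,0.035,0,0],[0.085,0,0,0,0],[0.085,0,0,0,0]]
  ]
}}

```text
t: 2.5
tcp_pos: [0.5545, -0.175, 0.2311]
orientation: [3.142, 0.001, 0.262]
ft_force: [0.0, -0.3, -0.5]
width: 0.991
finger_force: 0.0
```

```bash
cat > w.py <<'E'
import sys
from h import *
# usage: w.py file names... : wrist view, base circle / carving position estimates
s=sensors.sense(); save('wrist',sys.argv[1]); ci=optics.camera_info('wrist')
print(s['t'],np.round(s['tcp_pos'],4),np.round(s['orientation'],3),'cam',np.round(np.array(ci['T'])[:3,[2,3]].T,3).tolist())
for n in sys.argv[2:]:
    for r in spotter.spot_in('wrist',n)[:2]:
        e=r['extent']; print(n,round(r['score'],2),np.round(e), ray(ci,(e[0]+e[2])/2,(e[1]+e[3])/2,0.02 if 'stand' in n else .06).round(3))
E
python3 w.py w0.png vase_mid stand_black stand_spare stand_green obelisk_mid
```

```text
2.5 [ 0.5545 -0.175   0.2311] [3.142e+00 1.000e-03 2.620e-01] cam [[-0.252, -0.067, -0.965], [0.617, -0.159, 0.373]]
vase_mid 0.92 [272.  63. 326. 117.] [ 0.633 -0.136  0.06 ]
stand_black 0.9 [261.  54. 341. 144.] [ 0.627 -0.137  0.02 ]
stand_spare 0.85 [325. 221. 394. 291.] [ 0.466 -0.252  0.02 ]
stand_green 0.84 [113. 158. 192. 232.] [0.478 0.005 0.02 ]
stand_green 0.63 [276.  64. 327. 120.] [ 0.634 -0.136  0.02 ]
obelisk_mid 0.71 [102. 182. 176. 234.] [ 0.476 -0.001  0.06 ]
```

View pics/w0.png

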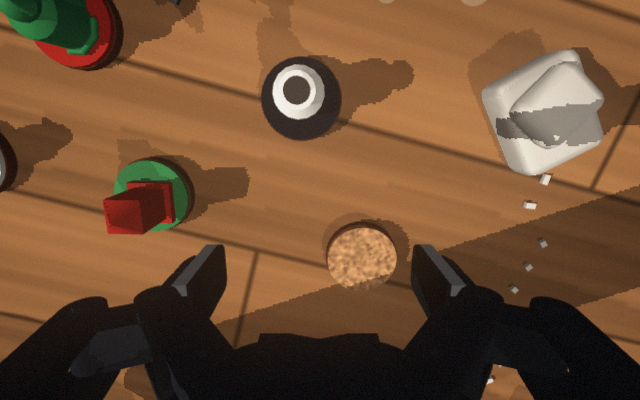

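```bash
cat > fit.py <<'E'
from h import *
from scipy.optimize import least_squares
a=np.linspace(0,2*np.pi,60)
def cyl(r,z): return np.c_[r*np.cos(a),r*np.sin(a),0*a+z]
def sq(h,z,yaw): 
    c=np.array([[h,h],[h,-h],[-h,h],[-h,-h]])@np.array([[np.cos(yaw),np.sin(yaw)],[-np.sin(yaw),np.cos(yaw)]]); return np.c_[c,np.full(4,z)]
SH={'stand':np.r_[cyl(.045,0),cyl(.045,.02)],
'vase_mid':np.r_[cyl(.022,.02),cyl(.024,.042),cyl(.024,.074),cyl(.011,.1)],
'cat_mid':np.r_[cyl(.023,.02),cyl(.023,.068),cyl(.012,.095)],
'falcon_mid':np.r_[cyl(.024,.02),cyl(.0215,.07),cyl(.014,.095)],
'obelisk_mid':np.r_[sq(.024,.02,.25),sq(.024,.03,.25),sq(.018,.08,.25),[[0,0,.1]]]}
def fit(ci,n,e,w=(1,1,1,1)):
    P=SH['stand' if 'stand' in n else n]; e=np.array(e)
    def f(p):
        uv=np.array([proj(ci,q+[p[0],p[1],0]) for q in P]); return (np.r_[uv.min(0),uv.max(0)]-e)*w
    x0=ray(ci,(e[0]+e[2])/2,(e[1]+e[3])/2,.04)[:2]
    s=least_squares(f,x0); return s.x,f(s.x)
E
cat >> w.py <<'E'
        from fit import fit
        x,res=fit(ci,n,e); print('   FIT',x.round(4),'res px',res.round(1))
E
sed 's/wrist/top/g' w.py > t.py
python3 w.py w1.png vase_mid stand_black stand_spare stand_green obelisk_mid | grep -A1 '0.[89]\|FIT'
python3 t.py t1.png stand_black stand_spare stand_green stand_red stand_white bowl 2>/dev/null| grep FIT
```

```text
2.8 [ 0.5534 -0.177   0.2313] [-3.142  0.     0.258] cam [[-0.252, -0.066, -0.966], [0.616, -0.16, 0.374]]
vase_mid 0.65 [271.  61. 324. 113.] [ 0.635 -0.134  0.06 ]
   FIT [ 0.6339 -0.1356] res px [ 0.2 -2.  -0.2  2.1]
stand_black 0.97 [256.  52. 337. 141.] [ 0.629 -0.132  0.02 ]
   FIT [ 0.6271 -0.1328] res px [-1.3  0.9  1.3 -1. ]
stand_black 0.34 [102. 181. 175. 235.] [0.458 0.019 0.02 ]
   FIT [0.4526 0.0225] res px [ -5.3 -10.2   5.6  11.4]
stand_green 0.82 [115. 159. 193. 232.] [0.478 0.003 0.02 ]
   FIT [0.4736 0.0065] res px [-2.5 -1.3  2.6  1.6]
stand_green 0.74 [327. 219. 397. 289.] [ 0.468 -0.255  0.02 ]
   FIT [ 0.4637 -0.2564] res px [-1.6 -0.8  1.5  0.9]
obelisk_mid 0.74 [104. 181. 174. 234.] [ 0.476 -0.002  0.06 ]
   FIT [0.4711 0.0023] res px [-1.9 -0.1  2.3  0.2]
   FIT [ 0.6165 -0.1403] res px [ 1.  -2.1 -1.   2.1]
   FIT [ 0.4747 -0.279 ] res px [-8.1 -6.   8.   5.9]
   FIT [0.4712 0.0045] res px [ 2.   2.6 -2.  -2.6]
   FIT [0.6296 0.1086] res px [-2.2 -0.6  2.2  0.6]
   FIT [0.4506 0.2177] res px [ 0.5  1.3 -0.5 -1.3]
```

```bash
cat > m.py <<'E'
import sys
from fit import *
# m.py cam N names...
cam,N=sys.argv[1],int(sys.argv[2]); D={}
for i in range(N):
    optics.camera(cam); ci=optics.camera_info(cam)
    for n in sys.argv[3:]:
        r=spotter.spot_in(cam,n)
        if r and r[0]['score']>.45:
            x,res=fit(ci,n,r[0]['extent']); D.setdefault(n,[]).append([*x,abs(res).max()])
for n,v in D.items(): v=np.array(v); print(n,len(v),'med',np.median(v,0).round(4),'std',v.std(0).round(4)[:2])
s=sensors.sense(); print(s['t'],np.round(s['tcp_pos'],4),np.round(s['orientation'],3))
E
python3 m.py wrist 4 vase_mid stand_black stand_spare stand_green obelisk_mid; python3 m.py top 3 stand_black stand_spare stand_green stand_red stand_white
```

```text
vase_mid 4 med [ 0.6314 -0.1371  1.5729] std [0.0005 0.0014]
stand_black 3 med [ 0.6257 -0.1358  0.4848] std [0.0004 0.0003]
stand_spare 2 med [ 0.4634 -0.2547  1.3216] std [0.0001 0.0001]
stand_green 4 med [0.4751 0.0069 3.0366] std [0.001  0.0009]
obelisk_mid 4 med [0.4719 0.003  2.2379] std [0.0005 0.0008]
4.65 [ 0.5541 -0.1758  0.2313] [-3.141 -0.     0.26 ]
stand_black 3 med [ 0.6176 -0.1381  1.7265] std [0.0026 0.0018]
stand_spare 3 med [ 0.4767 -0.2745  8.1347] std [0.0014 0.0023]
stand_green 3 med [0.4723 0.004  2.3136] std [0.0003 0.0015]
stand_red 3 med [0.6324 0.1091 1.5077] std [0.0003 0.0019]
stand_white 2 med [0.4549 0.2224 0.4611] std [0.0001 0.0024]
5.55 [ 0.5541 -0.1758  0.2313] [-3.142 -0.     0.26 ]
```

{"name": "move_arm", "arguments": {
  "series": [
    [[0.085,0.039,0.02,0,0],[0.085,0.038,0.019,-0.02,0],[0.085,0,0,-0.05,0],[0.085,0,0,-0.03,0],[0.085,0,0,0,0]]
  ]
}}

```text
t: 6.05
tcp_pos: [0.6275, -0.1353, 0.1263]
orientation: [-3.136, 0.008, 0.26]
ft_force: [-0.4, 0.8, -0.3]
width: 0.997
finger_force: 0.0
```

```bash
python3 w.py w2.png stand_spare stand_black vase_mid
```

```text
6.05 [ 0.6275 -0.1353  0.1263] [-3.136  0.008  0.26 ] cam [[-0.256, -0.065, -0.964], [0.693, -0.12, 0.271]]
stand_spare 0.61 [378. 329. 414. 349.] [ 0.51  -0.244  0.02 ]
   FIT [ 0.4981 -0.2477] res px [-30.9 -31.9  28.8  38.5]
stand_black 0.85 [264. 137. 370. 236.] [ 0.636 -0.133  0.02 ]
   FIT [ 0.6327 -0.134 ] res px [-1.1 -3.8  1.1  4.4]
vase_mid 0.92 [284. 165. 360. 250.] [ 0.631 -0.138  0.06 ]
   FIT [ 0.6301 -0.1382] res px [ 2.1  2.9 -2.  -2.8]
```

View pics/w2.png

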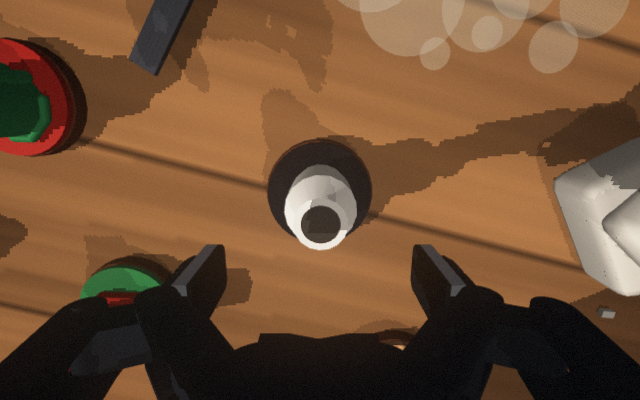

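{"name": "move_arm", "arguments": {
  "series": [
    [[0.085,0.002,-0.002,-0.045,0],[0.085,0,0,-0.04,0],[0.085,0,0,0,0],[0.03,0,0,0,0],[0.03,0,0,0,0],[0.03,0,0,0,0],[0.03,0,0,0,0],[0.03,0,0,0,0]]
  ]
}}

```text
t: 7.05
tcp_pos: [0.6353, -0.1392, 0.0497]
orientation: [3.139, -0.005, 0.26]
ft_force: [-1.3, 1.7, 8.2]
width: 0.544
finger_force: 51.2
```

{"name": "move_arm", "arguments": {
  "series": [
    [[0.03,0,0,0,0],[0.03,0,0,0,0]]
  ]
}}

```text
t: 7.25
tcp_pos: [0.6352, -0.1392, 0.0497]
orientation: [3.139, -0.004, 0.26]
ft_force: [-1.4, 1.1, 7.9]
width: 0.543
finger_force: 51.2
```

{"name": "move_arm", "arguments": {
  "series": [
    [[0.03,0,0,0.015,0],[0.03,0,0,0.035,0],[0.03,-0.01,-0.01,0.05,0],[0.03,-0.04,-0.026,0,0],[0.03,-0.04,-0.026,0,0],[0.03,-0.04,-0.026,0,0],[0.03,-0.04,-0.027,0,0],[0.03,0,0,0,0]]
  ]
}}

```text
t: 8.05
tcp_pos: [0.4586, -0.2557, 0.1457]
orientation: [3.141, 0.003, 0.256]
ft_force: [-0.0, -0.1, -2.2]
width: 0.546
finger_force: 52.4
```

```bash
python3 m.py side 3 stand_spare stand_black stand_red; python3 w.py w3.png stand_spare
```

```text
stand_spare 3 med [ 0.4626 -0.2601  1.3198] std [0.0026 0.0032]
stand_black 3 med [ 0.619  -0.1286  1.8657] std [0.0022 0.0021]
stand_red 3 med [0.6205 0.1195 0.9875] std [0.001  0.0007]
8.65 [ 0.4639 -0.253   0.1442] [-3.141  0.     0.261]
8.65 [ 0.4639 -0.253   0.1442] [-3.141  0.     0.261] cam [[-0.252, -0.066, -0.966], [0.527, -0.236, 0.287]]
stand_spare 0.66 [271. 143. 370. 223.] [ 0.471 -0.253  0.02 ]
   FIT [ 0.4678 -0.2541] res px [ -1.5 -10.    1.5  11.3]
```

View pics/w3.png

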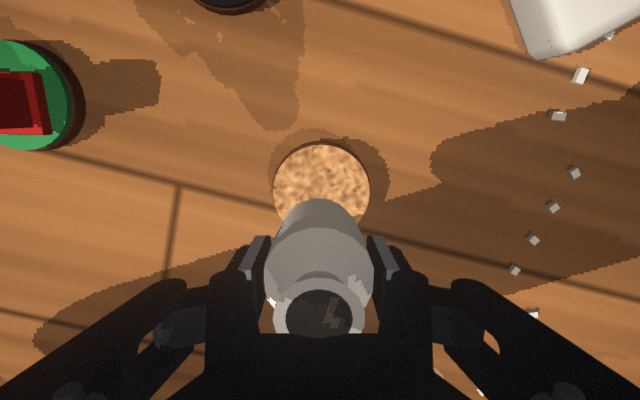

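{"name": "move_arm", "arguments": {
  "series": [
    [[0.03,0,0,-0.04,0],[0.03,0,0,-0.035,0],[0.03,0,0,-0.01,0],[0.03,0,0,-0.004,0],[0.03,0,0,0,0],[0.03,0,0,0,0]]
  ]
}}

```text
t: 9.35
tcp_pos: [0.4646, -0.2543, 0.0567]
orientation: [3.14, -0.002, 0.26]
ft_force: [0.3, -0.4, -3.8]
width: 0.543
finger_force: 52.6
```

{"name": "move_arm", "arguments": {
  "series": [
    [[0.03,0,0,-0.004,0],[0.03,0,0,-0.003,0],[0.03,0,0,0,0],[0.03,0,0,0,0]]
  ]
}}

```text
t: 9.75
tcp_pos: [0.4642, -0.254, 0.0497]
orientation: [3.14, -0.001, 0.26]
ft_force: [-1.8, 1.3, 6.2]
width: 0.541
finger_force: 53.7
```

{"name": "move_arm", "arguments": {
  "series": [
    [[0.085,0,0,0,0],[0.085,0,0,0,0],[0.085,0,0,0,0],[0.085,0,0,0.03,0],[0.085,0,0,0.05,0],[0.085,0,0,0.05,0],[0.085,-0.01,0.03,0.04,0],[0.085,-0.01,0.045,0.015,0]]
  ]
}}

```text
t: 10.55
tcp_pos: [0.4465, -0.1814, 0.2369]
orientation: [3.135, -0.006, 0.257]
ft_force: [1.1, 0.1, 0.6]
width: 0.995
finger_force: 0.0
```

{"name": "move_arm", "arguments": {
  "series": [
    [[0.085,-0.01,0.047,0,0],[0.085,-0.01,0.047,0,0],[0.085,-0.01,0.047,0,0],[0.085,0,0.047,0,0],[0.085,0,0.047,0,0],[0.085,0,0.047,0,0],[0.085,0,0.047,0,0],[0.085,0,0.047,0,0]]
  ]
}}

```text
t: 11.35
tcp_pos: [0.4132, 0.1989, 0.2327]
orientation: [3.142, -0.001, 0.26]
ft_force: [1.9, -0.7, 0.5]
width: 0.999
finger_force: 0.0
```

{"name": "move_arm", "arguments": {
  "series": [
    [[0.085,0,0,0,0],[0.085,0,0,0,0]]
  ]
}}

```text
t: 11.55
tcp_pos: [0.4132, 0.1977, 0.2324]
orientation: [3.141, 0.001, 0.263]
ft_force: [-0.7, 0.1, -0.5]
width: 0.995
finger_force: 0.0
```

```bash
python3 m.py wrist 4 stand_white falcon_mid stand_red cat_mid stand_green; python3 w.py w4.png;  python3 m.py top 3 stand_spare stand_black vase_mid; python3 m.py side 3 stand_spare vase_mid
```

```text
stand_white 4 med [0.4622 0.2217 1.9135] std [0.0005 0.0014]
falcon_mid 4 med [0.4679 0.2217 3.9985] std [0.0007 0.001 ]
stand_red 4 med [ 0.6019  0.104  38.8443] std [0.0006 0.0011]
cat_mid 4 med [ 0.5994  0.1121 34.7823] std [0.0003 0.0015]
stand_green 4 med [0.4747 0.008  2.0292] std [0.0011 0.0012]
12.75 [0.4137 0.197  0.2326] [-3.142 -0.     0.26 ]
12.75 [0.4137 0.197  0.2326] [-3.142 -0.     0.26 ] cam [[-0.251, -0.066, -0.966], [0.477, 0.214, 0.375]]
stand_spare 1 med [ 0.4541 -0.2567  1.6796] std [0. 0.]
stand_black 3 med [ 0.6172 -0.1385  2.5058] std [0.0012 0.0008]
vase_mid 3 med [ 0.457  -0.2519  1.4328] std [0.0023 0.0025]
13.4 [0.4137 0.1969 0.2326] [-3.141  0.     0.26 ]
stand_spare 3 med [ 0.4607 -0.2516  2.0698] std [0.0018 0.0042]
vase_mid 3 med [ 0.4581 -0.2539  1.9224] std [0.0051 0.1302]
13.85 [0.4137 0.197  0.2326] [-3.141 -0.     0.26 ]
```

View pics/w4.png

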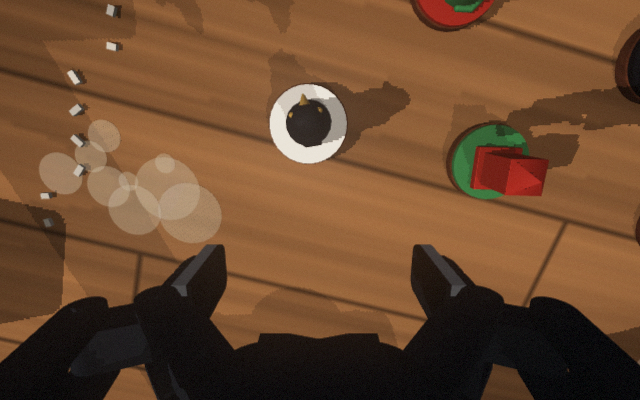

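```bash
cat > seg.py <<'E'
from h import *
R={'white':lambda h,s,v:(s<60)&(v>130),'green':lambda h,s,v:(h>45)&(h<90)&(s>80)&(v>30),'red':lambda h,s,v:((h<6)|(h>174))&(s>150)&(v>60),'black':lambda h,s,v:(v<45)}
def disc(im,ci,col,xy,dump=None):
    hsv=cv2.cvtColor(im,cv2.COLOR_RGB2HSV).astype(int); m=R[col](*hsv.transpose(2,0,1)).astype(np.uint8)
    a=np.linspace(0,6.28,40); roi=np.array([proj(ci,[xy[0]+.056*np.cos(t),xy[1]+.056*np.sin(t),.02]) for t in a]).astype(np.int32)
    k=np.zeros_like(m); cv2.fillPoly(k,[roi],1); m&=k
    n,l,st,_=cv2.connectedComponentsWithStats(m); i=1+st[1:,4].argmax(); ys,xs=np.where(l==i)
    h=cv2.convexHull(np.c_[xs,ys].astype(np.int32)); (cx,cy),ax,_=cv2.fitEllipse(h)
    p=ray(ci,cx,cy,.02); d=np.linalg.norm(p-np.array(ci['T'])[:3,3])
    return p[:2].round(4),'diam mm',np.round(np.array(ax)/ci['fx']*d*1000,1),st[i,:4]
E
python3 - <<'E'
from seg import *
w=cv2.imread('pics/w4.png')[:,:,::-1].copy(); t=cv2.imread('pics/top0.png')[:,:,::-1].copy()
cw,ct=optics.camera_info('wrist'),optics.camera_info('top')
for c,xy in [('white',(.46,.22)),('green',(.474,.006))]: print(c,disc(w,cw,c,xy))
for c,xy in [('white',(.455,.22)),('green',(.472,.004)),('red',(.628,.11)),('black',(.617,-.138))]: print('top',c,disc(t,ct,c,xy))
E
```

```text
white (array([0.4638, 0.2226]), 'diam mm', array([87.8, 90.8]), array([270,  84,  77,  80], dtype=int32))
green (array([0.4766, 0.01  ]), 'diam mm', array([ 92.4, 105.7]), array([452, 125,  77,  74], dtype=int32))
top white (array([0.4601, 0.2205]), 'diam mm', array([85.9, 87.3]), array([250, 220,  33,  33], dtype=int32))
top green (array([0.4731, 0.0067]), 'diam mm', array([83.8, 85.1]), array([330, 215,  32,  32], dtype=int32))
top red (array([0.6361, 0.111 ]), 'diam mm', array([84.1, 85. ]), array([291, 156,  31,  32], dtype=int32))
top black (array([ 0.6239, -0.1367]), 'diam mm', array([78.6, 81.6]), array([382, 161,  30,  29], dtype=int32))
```

{"name": "move_arm", "arguments": {
  "series": [
    [[0.085,0.025,0.0125,0,0],[0.085,0.025,0.0125,-0.02,0],[0.085,0,0,-0.04,0],[0.085,0,0,-0.04,0],[0.085,0,0,-0.01,0],[0.085,0,0,0,0]]
  ]
}}

```text
t: 14.45
tcp_pos: [0.4623, 0.2215, 0.1214]
orientation: [3.142, 0.004, 0.26]
ft_force: [1.1, -0.8, 0.6]
width: 0.995
finger_force: 0.0
```

```bash
python3 w.py w5.png falcon_mid
```

```text
14.45 [0.4623 0.2215 0.1214] [3.142 0.004 0.26 ] cam [[-0.252, -0.066, -0.965], [0.527, 0.239, 0.265]]
falcon_mid 0.56 [288. 162. 353. 242.] [0.471 0.222 0.06 ]
   FIT [0.4694 0.2222] res px [-0.  -1.4  0.   1.1]
```

View pics/w5.png

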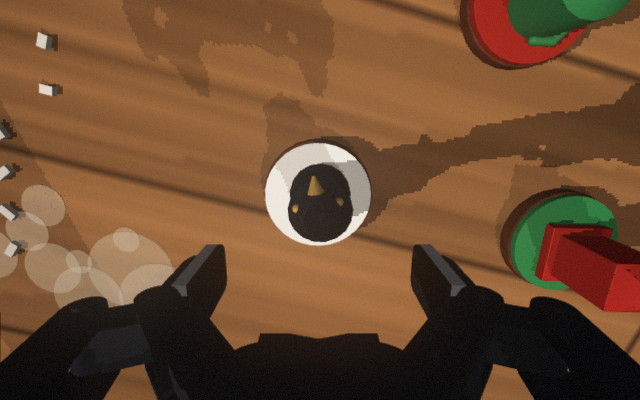

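{"name": "move_arm", "arguments": {
  "series": [
    [[0.085,0.005,0,-0.035,0],[0.085,0,0,-0.03,0],[0.085,0,0,-0.018,0],[0.085,0,0,0,0],[0.085,0,0,0,0]]
  ]
}}

```text
t: 15.05
tcp_pos: [0.4701, 0.2224, 0.0412]
orientation: [-3.141, -0.003, 0.26]
ft_force: [0.3, -0.1, 0.4]
width: 0.99
finger_force: 0.0
```

{"name": "move_arm", "arguments": {
  "series": [
    [[0.03,0,0,0,0],[0.03,0,0,0,0],[0.03,0,0,0,0],[0.03,0,0,0,0],[0.03,0,0,0,0],[0.03,0,0,0,0]]
  ]
}}

```text
t: 15.65
tcp_pos: [0.4694, 0.2223, 0.0409]
orientation: [-3.141, -0.002, 0.26]
ft_force: [-1.4, 0.2, 9.9]
width: 0.485
finger_force: 50.1
```

{"name": "move_arm", "arguments": {
  "series": [
    [[0.03,0,0,0.015,0],[0.03,0,0,0.04,0],[0.03,0,0,0.045,0],[0.03,0.006,-0.017,0.03,0],[0.03,0.016,-0.04,0,0],[0.03,0.02,-0.044,0,0],[0.03,0.02,-0.044,0,0],[0.03,0.02,-0.044,0,0]]
  ]
}}

```text
t: 16.45
tcp_pos: [0.5506, 0.0314, 0.1696]
orientation: [-3.141, 0.0, 0.26]
ft_force: [0.6, -0.0, -2.8]
width: 0.483
finger_force: 52.2
```

{"name": "move_arm", "arguments": {
  "series": [
    [[0.03,0.02,-0.044,0,0],[0.03,0.02,-0.044,0,0],[0.03,0.02,-0.044,0,0],[0.03,0.016,-0.036,0,0],[0.03,0,0,0,0],[0.03,0,0,0,0]]
  ]
}}

```text
t: 17.05
tcp_pos: [0.626, -0.1357, 0.1689]
orientation: [-3.14, 0.001, 0.258]
ft_force: [-0.3, 0.6, -3.3]
width: 0.483
finger_force: 52.3
```

```bash
cat > sd.py <<'E'
import sys
from seg import *
# sd.py file color x y : wrist disc
im=save('wrist',sys.argv[1]); s=sensors.sense(); ci=optics.camera_info('wrist'); print(s['t'],np.round(s['tcp_pos'],4))
print(disc(im,ci,sys.argv[2],(float(sys.argv[3]),float(sys.argv[4]))))
r=spotter.spot_in('wrist','stand_'+sys.argv[2])
from fit import fit
for q in r[:1]: print(np.round(q['extent']),fit(ci,'stand',q['extent'],(1,1,1,.0)))
E
python3 sd.py w6.png black .627 -.135
```

```text
17.1 [ 0.6255 -0.1345  0.1688]
(array([ 0.5952, -0.1441]), 'diam mm', array([44.5, 70.1]), array([284, 191,  73,  47], dtype=int32))
[273. 133. 364. 213.] (array([ 0.62708261, -0.13375269]), array([-1.73342388,  0.13808698,  1.72999448,  0.        ]))
```

View pics/w6.png

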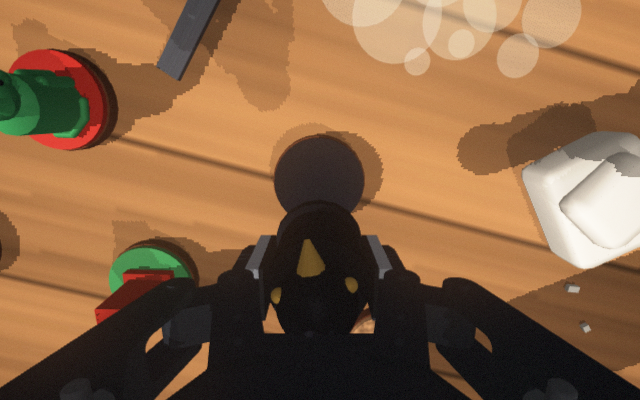

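{"name": "move_arm", "arguments": {
  "series": [
    [[0.03,0.001,0,-0.04,0],[0.03,0,0,-0.045,0],[0.03,0,0,-0.03,0],[0.03,0,0,-0.007,0],[0.03,0,0,-0.003,0],[0.03,0,0,-0.002,0],[0.03,0,0,0,0],[0.03,0,0,0,0]]
  ]
}}

```text
t: 17.95
tcp_pos: [0.6289, -0.1353, 0.0443]
orientation: [3.14, -0.002, 0.26]
ft_force: [-0.3, -0.1, -2.5]
width: 0.482
finger_force: 52.4
```

{"name": "move_arm", "arguments": {
  "series": [
    [[0.03,-0.001,0.001,-0.002,0],[0.03,0,0,-0.002,0],[0.03,0,0,-0.001,0],[0.03,0,0,0,0],[0.03,0,0,0,0]]
  ]
}}

```text
t: 18.45
tcp_pos: [0.6274, -0.1343, 0.0409]
orientation: [3.141, -0.002, 0.26]
ft_force: [-5.5, 1.7, 19.7]
width: 0.482
finger_force: 54.8
```

{"name": "move_arm", "arguments": {
  "series": [
    [[0.03,0,0,0.001,0],[0.085,0,0,0,0],[0.085,0,0,0,0],[0.085,0,0,0,0],[0.085,0,0,0.04,0],[0.085,0,0,0.05,0],[0.085,-0.03,-0.02,0.05,0],[0.085,-0.04,-0.02,0.05,0]]
  ]
}}

```text
t: 19.25
tcp_pos: [0.5734, -0.1656, 0.2084]
orientation: [3.14, -0.002, 0.261]
ft_force: [0.5, -0.9, 0.9]
width: 1.0
finger_force: 0.0
```

{"name": "move_arm", "arguments": {
  "series": [
    [[0.085,0,0,0,0],[0.085,0,0,0,0]]
  ]
}}

```text
t: 19.45
tcp_pos: [0.5728, -0.1657, 0.2074]
orientation: [3.14, -0.002, 0.259]
ft_force: [0.1, 0.1, -0.4]
width: 0.994
finger_force: 0.0
```

```bash
python3 m.py wrist 3 stand_black falcon_mid;python3 w.py w7.png vase_mid stand_spare; python3 -c "
import cv2;a=cv2.imread('pics/w7.png');cv2.imwrite('pics/w7c.png',cv2.resize(a[30:330,180:480],None,fx=1.6,fy=1.6))"
```

```text
stand_black 3 med [ 0.6267 -0.1345  0.4823] std [0.0012 0.0009]
falcon_mid 3 med [ 0.6264 -0.1334  3.1321] std [0.0005 0.0006]
19.9 [ 0.5725 -0.1648  0.2056] [-3.141e+00  1.000e-03  2.600e-01]
19.9 [ 0.5725 -0.1648  0.2056] [-3.141e+00  1.000e-03  2.600e-01] cam [[-0.252, -0.066, -0.965], [0.636, -0.148, 0.348]]
vase_mid 0.88 [350. 268. 403. 340.] [ 0.463 -0.258  0.06 ]
   FIT [ 0.4623 -0.2572] res px [ 1.4 -0.2 -1.2  0.1]
vase_mid 0.47 [ 28.   0. 116.  88.] [0.637 0.069 0.06 ]
   FIT [0.6366 0.0657] res px [ -9.7   8.4  13.  -10. ]
stand_spare 0.66 [331. 245. 406. 312.] [ 0.47  -0.253  0.02 ]
   FIT [ 0.4639 -0.2549] res px [-0.9 -3.7  0.8  4.1]
```

View pics/w7c.png

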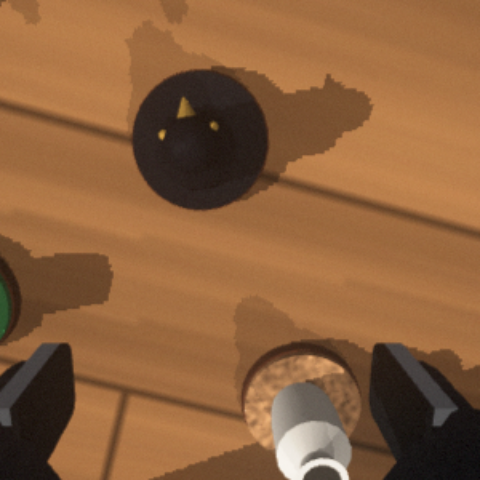

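{"name": "move_arm", "arguments": {
  "series": [
    [[0.085,-0.037,-0.03,0,0],[0.085,-0.037,-0.03,0,0],[0.085,-0.037,-0.03,-0.02,0],[0.085,0,0,-0.04,0],[0.085,0,0,-0.02,0],[0.085,0,0,0,0]]
  ]
}}

```text
t: 20.65
tcp_pos: [0.4604, -0.2532, 0.1246]
orientation: [-3.137, 0.004, 0.259]
ft_force: [-0.4, 0.5, 0.2]
width: 0.999
finger_force: 0.0
```

```bash
python3 m.py wrist 2 vase_mid
```

```text
vase_mid 2 med [ 0.4603 -0.2567  1.8941] std [0.0003 0.0003]
20.85 [ 0.464  -0.2547  0.1284] [ 3.14e+00 -2.00e-03  2.60e-01]
```

Aligned within 4 mm. Descend to 0.043.

{"name": "move_arm", "arguments": {
  "series": [
    [[0.085,-0.003,-0.001,-0.04,0],[0.085,0,0,-0.03,0],[0.085,0,0,-0.015,0],[0.085,0,0,0,0],[0.085,0,0,0,0]]
  ]
}}

```text
t: 21.35
tcp_pos: [0.4608, -0.2556, 0.0432]
orientation: [3.14, -0.001, 0.26]
ft_force: [0.2, 0.7, -1.7]
width: 0.997
finger_force: 0.0
```

{"name": "move_arm", "arguments": {
  "series": [
    [[0.03,0,0,0,0],[0.03,0,0,0,0],[0.03,0,0,0,0],[0.03,0,0,0,0],[0.03,0,0,0,0],[0.03,0,0,0,0]]
  ]
}}

```text
t: 21.95
tcp_pos: [0.4605, -0.2556, 0.0435]
orientation: [3.14, -0.001, 0.26]
ft_force: [-1.2, 1.3, 8.5]
width: 0.542
finger_force: 50.7
```

{"name": "move_arm", "arguments": {
  "series": [
    [[0.03,0,0,0.015,0],[0.03,0,0,0.04,0],[0.03,0,0,0.045,0],[0.03,0,0.02,0.03,0],[0.03,0,0.04,0,0],[0.03,0,0.045,0,0],[0.03,0,0.045,0,0],[0.03,0,0.045,0,0]]
  ]
}}

```text
t: 22.75
tcp_pos: [0.4591, -0.0586, 0.1724]
orientation: [-3.142, -0.0, 0.259]
ft_force: [0.5, 0.6, -2.3]
width: 0.545
finger_force: 52.6
```

{"name": "move_arm", "arguments": {
  "series": [
    [[0.03,0,0.045,0,0],[0.03,0,0.045,0,0],[0.03,0,0.045,0,0],[0.03,0,0.045,0,0],[0.03,0,0.045,0,0],[0.03,0.002,0.04,0,0],[0.03,0,0.018,0,0],[0.03,0,0,0,0]]
  ]
}}

```text
t: 23.55
tcp_pos: [0.4614, 0.2252, 0.1722]
orientation: [-3.141, -0.001, 0.263]
ft_force: [0.4, -0.3, -3.4]
width: 0.549
finger_force: 52.6
```

```bash
python3 sd.py w8.png white .463 .2225
```

```text
23.6 [0.4612 0.2236 0.172 ]
(array([0.4581, 0.2219]), 'diam mm', array([85.8, 98.1]), array([278, 139,  89,  85], dtype=int32))
[277. 133. 369. 216.] (array([0.46404063, 0.2196044 ]), array([-0.44163114,  0.03464607,  0.44141423,  0.        ]))
```

View pics/w8.png

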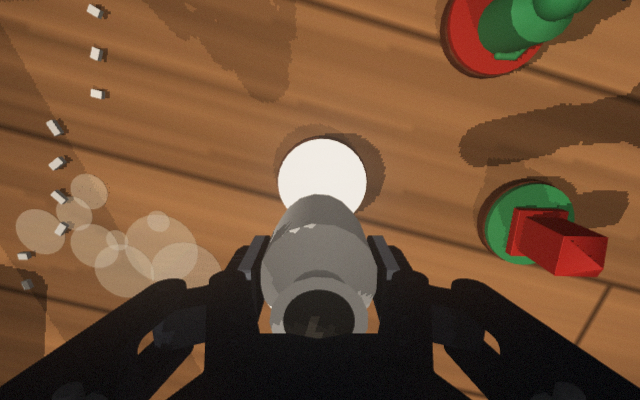

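{"name": "move_arm", "arguments": {
  "series": [
    [[0.03,0.002,-0.002,-0.04,0],[0.03,0,0,-0.045,0],[0.03,0,0,-0.03,0],[0.03,0,0,-0.007,0],[0.03,0,0,-0.003,0],[0.03,0,0,-0.001,0],[0.03,0,0,0,0],[0.03,0,0,0,0]]
  ]
}}

```text
t: 24.45
tcp_pos: [0.4649, 0.2211, 0.0474]
orientation: [-3.141, -0.003, 0.26]
ft_force: [-0.5, -0.3, -2.4]
width: 0.548
finger_force: 52.7
```

{"name": "move_arm", "arguments": {
  "series": [
    [[0.03,-0.001,0,-0.002,0],[0.03,0,0,-0.002,0],[0.03,0,0,0,0],[0.03,0,0,0,0]]
  ]
}}

```text
t: 24.85
tcp_pos: [0.4631, 0.2211, 0.0434]
orientation: [-3.141, -0.001, 0.26]
ft_force: [-2.5, -0.3, 12.1]
width: 0.545
finger_force: 54.1
```

{"name": "move_arm", "arguments": {
  "series": [
    [[0.085,0,0,0,0],[0.085,0,0,0,0],[0.085,0,0,0,0],[0.085,0,0,0.03,0],[0.085,0,0,0.05,0],[0.085,0,0,0.05,0],[0.085,0.015,-0.015,0.04,0],[0.085,0.03,-0.035,0,0]]
  ]
}}

```text
t: 25.65
tcp_pos: [0.5104, 0.1731, 0.2182]
orientation: [-3.141, -0.01, 0.264]
ft_force: [1.2, -0.1, 0.7]
width: 0.996
finger_force: 0.0
```

{"name": "move_arm", "arguments": {
  "series": [
    [[0.085,0.032,-0.038,0,0],[0.085,0.03,-0.038,0,0],[0.085,0,0,0,0],[0.085,0,0,0,0]]
  ]
}}

```text
t: 26.05
tcp_pos: [0.5699, 0.0939, 0.2115]
orientation: [-3.141, 0.001, 0.257]
ft_force: [0.4, 0.2, 0.5]
width: 0.996
finger_force: 0.0
```

```bash
python3 m.py wrist 3 stand_red cat_mid obelisk_mid stand_green vase_mid; python3 sd.py w9.png red .638 .112;python3 m.py top 3 stand_white vase_mid; python3 -c "
from seg import *
t=optics.camera('top');print(disc(t,optics.camera_info('top'),'white',(.46,.22)))"
```

```text
stand_red 2 med [0.6397 0.1125 1.27  ] std [0.0001 0.0006]
cat_mid 3 med [0.6362 0.1075 1.6814] std [0.0003 0.0004]
obelisk_mid 3 med [0.4699 0.0018 0.9145] std [0.0011 0.0004]
stand_green 3 med [0.4771 0.0114 4.6366] std [0.0015 0.0007]
vase_mid 3 med [0.4619 0.2225 3.91  ] std [0.0008 0.0003]
26.95 [0.5697 0.0947 0.2121] [-3.141  0.     0.26 ]
27.0 [0.5697 0.0947 0.2121]
(array([0.6406, 0.1135]), 'diam mm', array([89.2, 93.1]), array([277,  63,  84,  87], dtype=int32))
[276.  60. 363. 149.] (array([0.64012374, 0.11196519]), array([-0.19863719,  0.01291905,  0.19848266,  0.        ]))
stand_white 3 med [0.4551 0.2353 6.0723] std [0.0023 0.0008]
vase_mid 3 med [0.4612 0.2292 3.2744] std [0.0011 0.0035]
27.5 [0.5697 0.0948 0.2121] [-3.141 -0.     0.26 ]
(array([0.4603, 0.2194]), 'diam mm', array([87.8, 89.5]), array([250, 220,  22,  33], dtype=int32))
```

View pics/w9.png

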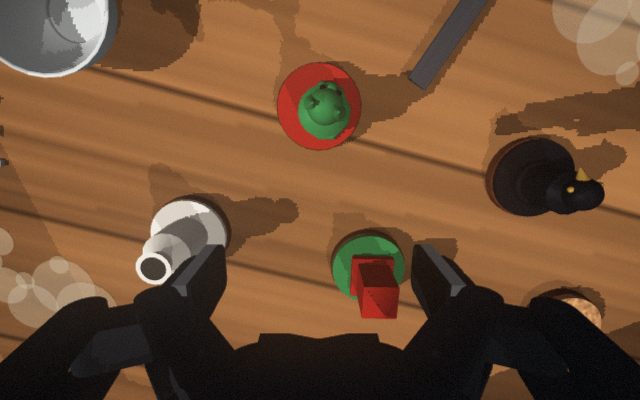

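{"name": "move_arm", "arguments": {
  "series": [
    [[0.085,0.033,0.007,0,0],[0.085,0.033,0.006,-0.02,0],[0.085,0,0,-0.045,0],[0.085,0,0,-0.022,0],[0.085,0,0,0,0],[0.085,0,0,0,0]]
  ]
}}

```text
t: 28.15
tcp_pos: [0.6358, 0.1078, 0.1252]
orientation: [-3.141, 0.0, 0.26]
ft_force: [-0.3, 1.0, 0.5]
width: 0.997
finger_force: 0.0
```

```bash
python3 m.py wrist 2 cat_mid; python3 w.py w10.png
```

```text
cat_mid 2 med [0.6403 0.1083 4.0747] std [0.0008 0.0002]
28.35 [0.6371 0.1079 0.1271] [ 3.141e+00 -3.000e-03  2.600e-01]
28.35 [0.6371 0.1079 0.1271] [ 3.141e+00 -3.000e-03  2.600e-01] cam [[-0.248, -0.066, -0.966], [0.699, 0.125, 0.27]]
```

View pics/w10.png

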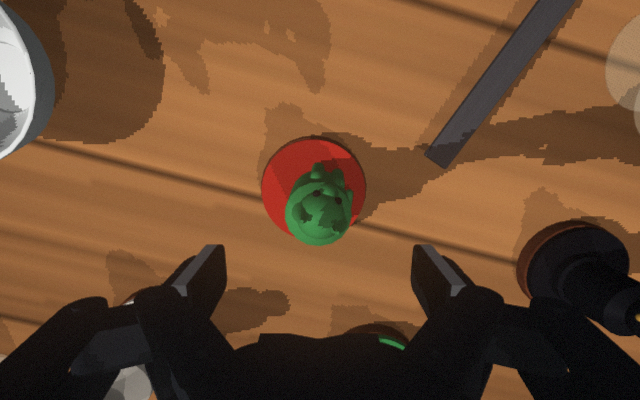

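{"name": "move_arm", "arguments": {
  "series": [
    [[0.085,0,0,-0.04,0],[0.085,0,0,-0.03,0],[0.085,0,0,-0.018,0],[0.085,0,0,-0.002,0],[0.085,0,0,0,0]]
  ]
}}

```text
t: 28.9
tcp_pos: [0.6361, 0.1078, 0.0357]
orientation: [-3.142, -0.0, 0.26]
ft_force: [0.9, -0.5, 0.5]
width: 0.996
finger_force: 0.0
```

{"name": "move_arm", "arguments": {
  "series": [
    [[0.03,0,0,0,0],[0.03,0,0,0,0],[0.03,0,0,0,0],[0.03,0,0,0,0],[0.03,0,0,0,0],[0.03,0,0,0,0]]
  ]
}}

```text
t: 29.5
tcp_pos: [0.6367, 0.108, 0.0367]
orientation: [3.141, -0.002, 0.26]
ft_force: [-0.6, -0.2, 6.0]
width: 0.522
finger_force: 50.6
```

{"name": "move_arm", "arguments": {
  "series": [
    [[0.03,0,0,0.015,0],[0.03,0,0,0.04,0],[0.03,0,0,0.045,0],[0.03,-0.007,-0.016,0.03,0],[0.03,-0.018,-0.038,0,0],[0.03,-0.021,-0.044,0,0],[0.03,-0.021,-0.044,0,0],[0.03,-0.021,-0.044,0,0]]
  ]
}}

```text
t: 30.3
tcp_pos: [0.5466, -0.0794, 0.1661]
orientation: [3.141, -0.001, 0.261]
ft_force: [0.1, -0.2, -2.7]
width: 0.523
finger_force: 52.1
```

{"name": "move_arm", "arguments": {
  "series": [
    [[0.03,-0.021,-0.044,0,0],[0.03,-0.021,-0.044,0,0],[0.03,-0.021,-0.044,0,0],[0.03,-0.021,-0.044,-0.01,0],[0.03,-0.002,0,-0.04,0],[0.03,0,0,-0.04,0],[0.03,0,0,-0.02,0],[0.03,0,0,0,0]]
  ]
}}

```text
t: 31.1
tcp_pos: [0.4594, -0.2529, 0.0531]
orientation: [-3.137, 0.004, 0.259]
ft_force: [-1.1, -0.6, -2.0]
width: 0.526
finger_force: 52.1
```

```bash
python3 sd.py w11.png black .463 -.254 | head -1; python3 - <<'E'
from fit import *
optics.camera('wrist');ci=optics.camera_info('wrist')
for q in spotter.spot_in('wrist','stand_spare')[:1]: print(np.round(q['extent']),fit(ci,'stand',q['extent'],(1,1,1,0)))
E
```

```text
31.15 [ 0.4608 -0.2537  0.0547]
[250. 146. 392. 244.] (array([ 0.46334057, -0.2562721 ]), array([-2.65866694,  0.33785044,  2.65932994,  0.        ]))
```

Centred within a few mm. Lower to 0.0367.

{"name": "move_arm", "arguments": {
  "series": [
    [[0.03,0.001,-0.001,-0.009,0],[0.03,0,0,-0.004,0],[0.03,0,0,-0.002,0],[0.03,0,0,0,0],[0.03,0,0,0,0]]
  ]
}}

```text
t: 31.8
tcp_pos: [0.4627, -0.2551, 0.04]
orientation: [-3.141, 0.0, 0.26]
ft_force: [-1.0, -0.6, -2.5]
width: 0.525
finger_force: 52.2
```

{"name": "move_arm", "arguments": {
  "series": [
    [[0.03,0,0,-0.002,0],[0.03,0,0,-0.0015,0],[0.03,0,0,0,0],[0.03,0,0,0,0]]
  ]
}}

```text
t: 32.2
tcp_pos: [0.4628, -0.2553, 0.0367]
orientation: [3.142, -0.0, 0.26]
ft_force: [-0.4, 0.7, 0.9]
width: 0.524
finger_force: 52.5
```

{"name": "move_arm", "arguments": {
  "series": [
    [[0.03,0,0,-0.0005,0],[0.085,0,0,0,0],[0.085,0,0,0,0],[0.085,0,0,0,0],[0.085,0,0,0.03,0],[0.085,0,0,0.05,0],[0.085,-0.01,0.01,0.05,0],[0.085,-0.02,0.03,0.04,0]]
  ]
}}

```text
t: 33.0
tcp_pos: [0.4368, -0.2201, 0.2044]
orientation: [3.137, -0.004, 0.259]
ft_force: [-0.6, -0.3, -0.1]
width: 0.997
finger_force: 0.0
```

{"name": "move_arm", "arguments": {
  "series": [
    [[0.085,-0.02,0.044,0,0],[0.085,0,0.048,0,0],[0.085,0,0.048,0,0],[0.085,0,0.048,0,0],[0.085,0,0.012,0,0],[0.085,0,0,0,0],[0.085,0,0,0,0]]
  ]
}}

```text
t: 33.7
tcp_pos: [0.4149, -0.0183, 0.2014]
orientation: [3.141, -0.0, 0.261]
ft_force: [-0.7, -0.2, -0.3]
width: 0.995
finger_force: 0.0
```

```bash
python3 m.py wrist 3 obelisk_mid stand_green cat_mid stand_spare; python3 w.py w12.png; python3 - <<'E'
from seg import *
im=cv2.imread('pics/w12.png')[:,:,::-1].copy(); ci=optics.camera_info('wrist')
print(disc(im,ci,'green',(.476,.008)))
hsv=cv2.cvtColor(im,cv2.COLOR_RGB2HSV).astype(int); m=R['red'](*hsv.transpose(2,0,1)).astype(np.uint8)
u,v=map(int,proj(ci,(.472,.004,.05))); k=np.zeros_like(m); cv2.circle(k,(u,v),60,1,-1); m&=k
c=max(cv2.findContours(m,0,2)[0],key=cv2.contourArea); q=cv2.approxPolyDP(c,3,True)[:,0]; print(q.tolist())
E
```

```text
obelisk_mid 3 med [0.4709 0.0028 0.8205] std [0.0015 0.0007]
stand_green 3 med [0.4749 0.0079 2.3114] std [0.0003 0.0003]
cat_mid 3 med [ 0.4652 -0.2546  2.8186] std [0.0001 0.001 ]
stand_spare 3 med [ 0.4621 -0.2523  2.2768] std [0.0004 0.0016]
34.45 [ 0.4145 -0.0177  0.2013] [-3.141  0.     0.26 ]
34.45 [ 0.4145 -0.0177  0.2013] [-3.141  0.     0.26 ] cam [[-0.251, -0.066, -0.966], [0.477, -0.001, 0.344]]
(array([0.477 , 0.0088]), 'diam mm', array([88.4, 91.8]), array([267,  68,  85,  89], dtype=int32))
[[288, 94], [288, 142], [334, 143], [336, 96]]
```

View pics/w12.png

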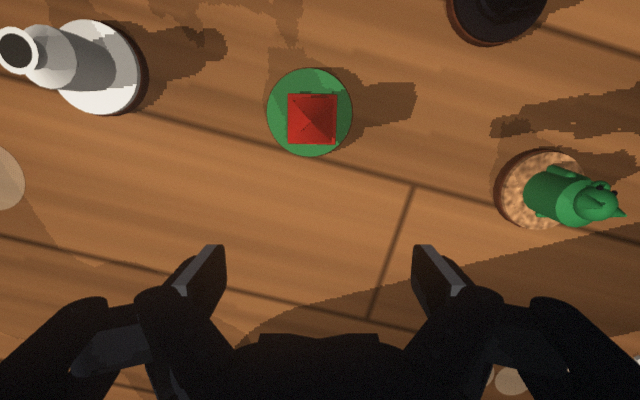

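{"name": "move_arm", "arguments": {
  "series": [
    [[0.085,0.028,0.01,0,0],[0.085,0.0285,0.0105,-0.02,0],[0.085,0,0,-0.04,0],[0.085,0,0,-0.02,0],[0.085,0,0,0,0],[0.085,0,0,0,0]]
  ]
}}

```text
t: 35.1
tcp_pos: [0.471, 0.0028, 0.1215]
orientation: [-3.141, 0.001, 0.26]
ft_force: [-0.7, -0.6, 0.9]
width: 0.995
finger_force: 0.0
```

```bash
python3 m.py wrist 2 obelisk_mid
```

```text
obelisk_mid 2 med [0.4718 0.003  1.575 ] std [0.0006 0.0003]
35.3 [0.4721 0.0026 0.1227] [ 3.141e+00 -3.000e-03  2.600e-01]
```

{"name": "move_arm", "arguments": {
  "series": [
    [[0.085,0,0,-0.035,0],[0.085,0,0,-0.03,0],[0.085,0,0,-0.015,0],[0.085,0,0,-0.002,0],[0.085,0,0,0,0]]
  ]
}}

```text
t: 35.8
tcp_pos: [0.4715, 0.0027, 0.0399]
orientation: [3.141, -0.001, 0.26]
ft_force: [-0.1, 0.3, 0.1]
width: 0.993
finger_force: 0.0
```

{"name": "move_arm", "arguments": {
  "series": [
    [[0.025,0,0,0,0],[0.025,0,0,0,0],[0.025,0,0,0,0],[0.025,0,0,0,0],[0.025,0,0,0,0],[0.025,0,0,0,0],[0.025,0,0,0,0]]
  ]
}}

```text
t: 36.5
tcp_pos: [0.4716, 0.0028, 0.0401]
orientation: [3.141, -0.001, 0.26]
ft_force: [-0.3, 0.4, 6.7]
width: 0.418
finger_force: 51.0
```

{"name": "move_arm", "arguments": {
  "series": [
    [[0.025,0,0,0.015,0],[0.025,0,0,0.04,0],[0.025,0.01,0.005,0.045,0],[0.025,0.038,0.025,0.03,0],[0.025,0.04,0.027,0,0],[0.025,0.04,0.027,0,0],[0.025,0.04,0.026,0,0],[0.025,0,0,0,0]]
  ]
}}

```text
t: 37.3
tcp_pos: [0.6414, 0.114, 0.1669]
orientation: [-3.141, -0.006, 0.262]
ft_force: [-1.1, -0.7, -2.5]
width: 0.417
finger_force: 50.9
```

{"name": "move_arm", "arguments": {
  "series": [
    [[0.025,0,0,0,0]]
  ]
}}

```text
t: 37.4
tcp_pos: [0.6357, 0.1113, 0.1659]
orientation: [-3.141, 0.002, 0.261]
ft_force: [-1.1, 0.1, -4.1]
width: 0.412
finger_force: 50.9
```

```bash
python3 sd.py w13.png red .64 .1125
```

```text
37.45 [0.6346 0.1106 0.1659]
(array([0.6334, 0.1111]), 'diam mm', array([94.3, 96. ]), array([272, 135,  93, 100], dtype=int32))
[271. 131. 364. 194.] (array([0.6380438 , 0.11247375]), array([-1.38970092,  0.11231925,  1.3883736 ,  0.        ]))
```

View pics/w13.png

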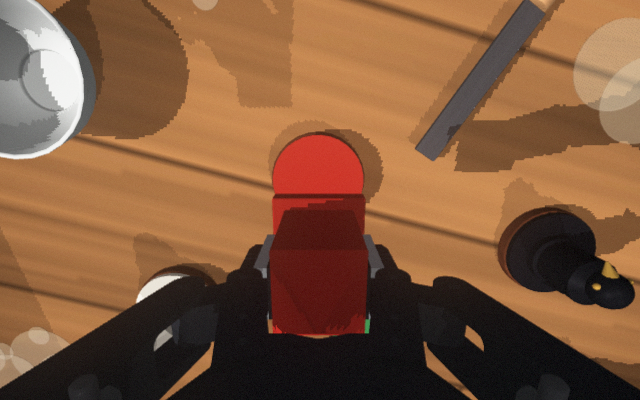

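{"name": "move_arm", "arguments": {
  "series": [
    [[0.025,0,0,0,0],[0.025,0,0,-0.04,0],[0.025,0,0,-0.04,0],[0.025,0,0,-0.03,0],[0.025,0,0,-0.01,0],[0.025,0,0,-0.003,0],[0.025,0,0,0,0],[0.025,0,0,0,0]]
  ]
}}

```text
t: 38.3
tcp_pos: [0.6374, 0.1107, 0.0458]
orientation: [3.141, -0.003, 0.26]
ft_force: [0.3, 0.8, -2.6]
width: 0.416
finger_force: 50.8
```

{"name": "move_arm", "arguments": {
  "series": [
    [[0.025,0.002,0.001,-0.002,0],[0.025,0,0,-0.002,0],[0.025,0,0,-0.001,0],[0.025,0,0,0,0],[0.025,0,0,0,0]]
  ]
}}

```text
t: 38.8
tcp_pos: [0.6389, 0.1119, 0.0402]
orientation: [3.141, -0.002, 0.26]
ft_force: [-1.3, 1.1, 5.2]
width: 0.415
finger_force: 51.8
```

{"name": "move_arm", "arguments": {
  "series": [
    [[0.085,0,0,0,0],[0.085,0,0,0,0],[0.085,0,0,0,0],[0.085,0,0,0.03,0],[0.085,0,0,0.05,0],[0.085,-0.01,-0.01,0.05,0],[0.085,-0.03,-0.01,0.04,0],[0.085,-0.03,0,0,0]]
  ]
}}

```text
t: 39.6
tcp_pos: [0.5728, 0.0915, 0.2123]
orientation: [3.139, -0.011, 0.259]
ft_force: [-0.2, -0.5, 0.0]
width: 0.999
finger_force: 0.0
```

{"name": "move_arm", "arguments": {
  "series": [
    [[0.085,0,0,0,0],[0.085,0,0,0,0]]
  ]
}}

```text
t: 39.8
tcp_pos: [0.5685, 0.0923, 0.2064]
orientation: [3.142, -0.0, 0.26]
ft_force: [1.2, 0.1, 0.0]
width: 0.995
finger_force: 0.0
```

```bash
python3 m.py wrist 3 obelisk_mid stand_red
```

```text
obelisk_mid 3 med [0.6379 0.1105 1.2504] std [0.0015 0.001 ]
stand_red 3 med [0.6393 0.1124 2.1124] std [0.001  0.0003]
40.25 [0.5691 0.0923 0.2057] [-3.141e+00  1.000e-03  2.600e-01]
```

{"name": "move_arm", "arguments": {
  "series": [
    [[0.085,-0.012,-0.04,0,0],[0.085,-0.012,-0.045,0,0],[0.085,-0.012,-0.045,0,0],[0.085,-0.012,-0.045,0,0],[0.085,-0.012,-0.045,0,0],[0.085,-0.012,-0.045,0,0],[0.085,-0.012,-0.045,0,0],[0.085,-0.014,-0.036,0,0]]
  ]
}}

```text
t: 41.05
tcp_pos: [0.4706, -0.2564, 0.2063]
orientation: [3.141, -0.001, 0.259]
ft_force: [0.2, 0.3, 0.1]
width: 0.994
finger_force: 0.0
```

{"name": "move_arm", "arguments": {
  "series": [
    [[0.085,-0.008,0,-0.04,0],[0.085,0,0,-0.04,0],[0.085,0,0,0,0],[0.085,0,0,0,0]]
  ]
}}

```text
t: 41.45
tcp_pos: [0.4627, -0.2535, 0.1262]
orientation: [-3.14, 0.001, 0.26]
ft_force: [-0.2, -0.4, 1.6]
width: 0.995
finger_force: 0.0
```

```bash
python3 m.py wrist 2 cat_mid; python3 w.py w14.png cat_mid
```

```text
cat_mid 2 med [ 0.4661 -0.2547  4.2806] std [0.0001 0.0002]
41.65 [ 0.4645 -0.2544  0.1282] [ 3.139e+00 -2.000e-03  2.610e-01]
41.65 [ 0.4645 -0.2544  0.1282] [ 3.139e+00 -2.000e-03  2.610e-01] cam [[-0.249, -0.068, -0.966], [0.527, -0.237, 0.271]]
cat_mid 0.69 [289. 162. 350. 246.] [ 0.468 -0.254  0.06 ]
   FIT [ 0.4659 -0.2547] res px [-3.4  4.   3.4 -3. ]
```

{"name": "move_arm", "arguments": {
  "series": [
    [[0.085,-0.001,-0.001,-0.04,0],[0.085,0,0,-0.03,0],[0.085,0,0,-0.018,0],[0.085,0,0,-0.002,0],[0.085,0,0,0,0]]
  ]
}}

```text
t: 42.25
tcp_pos: [0.4622, -0.2548, 0.0366]
orientation: [3.142, -0.0, 0.26]
ft_force: [0.1, -0.1, 0.1]
width: 0.994
finger_force: 0.0
```

{"name": "move_arm", "arguments": {
  "series": [
    [[0.03,0,0,0,0],[0.03,0,0,0,0],[0.03,0,0,0,0],[0.03,0,0,0,0],[0.03,0,0,0,0],[0.03,0,0,0,0]]
  ]
}}

```text
t: 42.85
tcp_pos: [0.4626, -0.2553, 0.0376]
orientation: [3.14, -0.001, 0.26]
ft_force: [-1.0, 0.5, 7.8]
width: 0.523
finger_force: 50.4
```

{"name": "move_arm", "arguments": {
  "series": [
    [[0.03,0,0,0.015,0],[0.03,0,0,0.04,0],[0.03,0,0.02,0.045,0],[0.03,0.003,0.04,0.02,0],[0.03,0.003,0.045,0,0],[0.03,0.003,0.045,0,0],[0.03,0.002,0.045,0,0],[0.03,0.002,0.045,0,0]]
  ]
}}

```text
t: 43.65
tcp_pos: [0.4744, -0.013, 0.1566]
orientation: [3.142, -0.0, 0.259]
ft_force: [0.9, 0.8, -2.6]
width: 0.524
finger_force: 52.4
```

{"name": "move_arm", "arguments": {
  "series": [
    [[0.03,0,0.0235,0,0],[0.03,0,0,0,0],[0.03,0,0,0,0],[0.03,0,0,0,0]]
  ]
}}

```text
t: 44.05
tcp_pos: [0.4749, 0.008, 0.1563]
orientation: [3.141, -0.0, 0.259]
ft_force: [-0.5, -0.2, -3.2]
width: 0.521
finger_force: 52.4
```

```bash
python3 sd.py w15.png green .4755 .0085;python3 - <<'E'
from fit import *
optics.camera('wrist');ci=optics.camera_info('wrist')
for q in spotter.spot_in('wrist','stand_green')[:2]: print(np.round(q['extent']),fit(ci,'stand',q['extent'],(1,1,1,0)))
E
```

```text
44.1 [0.4749 0.0078 0.1563]
(array([0.4703, 0.0068]), 'diam mm', array([90.5, 98.2]), array([272, 139,  93, 105], dtype=int32))
[271. 138. 363. 213.] (array([0.47240391, 0.00863887]), array([-2.89503779,  0.23932812,  2.89293278,  0.        ]))
[270. 137. 363. 213.] (array([0.47344782, 0.00908554]), array([-2.65525329,  0.21959591,  2.65288274,  0.        ]))
```

Good. Lower 0.156 → 0.0376.

{"name": "move_arm", "arguments": {
  "series": [
    [[0.03,0,0.001,-0.04,0],[0.03,0,0,-0.04,0],[0.03,0,0,-0.025,0],[0.03,0,0,-0.006,0],[0.03,0,0,-0.004,0],[0.03,0,0,0,0],[0.03,0,0,0,0]]
  ]
}}

```text
t: 44.95
tcp_pos: [0.4761, 0.0095, 0.0423]
orientation: [3.141, -0.002, 0.26]
ft_force: [-0.1, 0.2, -3.0]
width: 0.523
finger_force: 52.4
```

{"name": "move_arm", "arguments": {
  "series": [
    [[0.03,0,-0.001,-0.002,0],[0.03,0,0,-0.002,0],[0.03,0,0,-0.001,0],[0.03,0,0,0,0],[0.03,0,0,0,0]]
  ]
}}

```text
t: 45.45
tcp_pos: [0.4756, 0.0087, 0.0376]
orientation: [3.141, -0.002, 0.26]
ft_force: [-2.1, 0.5, 13.2]
width: 0.519
finger_force: 54.0
```

{"name": "move_arm", "arguments": {
  "series": [
    [[0.085,0,0,0,0],[0.085,0,0,0,0],[0.085,0,0,0,0],[0.085,0,0,0.03,0],[0.085,0,0,0.05,0],[0.085,0,0,0.05,0],[0.085,-0.03,-0.01,0.04,0],[0.085,-0.03,-0.01,0.03,0]]
  ]
}}

```text
t: 46.25
tcp_pos: [0.4162, -0.0113, 0.238]
orientation: [3.14, -0.003, 0.261]
ft_force: [0.1, -0.3, -0.7]
width: 0.992
finger_force: 0.0
```

{"name": "move_arm", "arguments": {
  "series": [
    [[0.085,0,0,0,0],[0.085,0,0,0,0],[0.085,0,0,0,0]]
  ]
}}

```text
t: 46.55
tcp_pos: [0.4156, -0.0109, 0.2347]
orientation: [-3.141, 0.001, 0.26]
ft_force: [1.0, 0.3, 0.8]
width: 0.995
finger_force: 0.0
```

```bash
python3 m.py wrist 3 cat_mid stand_green; python3 m.py side 2 vase_mid stand_white falcon_mid stand_black obelisk_mid stand_red cat_mid stand_green; python3 -c "
from h import *
a=save('side','s9.png');b=save('wrist','w16.png')
A=cv2.resize(a[90:330,150:490],(680,480)) if 0 else a[90:330,150:490]
B=cv2.resize(b,(384,240));cv2.imwrite('pics/fin.png',np.hstack([A,B])[:,:,::-1])"
```

```text
cat_mid 3 med [0.4769 0.0081 3.4246] std [0.0009 0.0008]
stand_green 3 med [0.4751 0.0076 1.682 ] std [0.0007 0.0002]
47.0 [ 0.4154 -0.0109  0.235 ] [-3.141e+00  1.000e-03  2.600e-01]
vase_mid 2 med [0.4607 0.2191 2.279 ] std [0.0014 0.0011]
stand_white 2 med [0.4534 0.228  1.8213] std [0.002  0.0022]
falcon_mid 2 med [ 0.6117 -0.1287  1.3042] std [0.0013 0.0049]
stand_black 2 med [ 0.6204 -0.1285  1.0976] std [0.0006 0.001 ]
obelisk_mid 2 med [0.6356 0.1165 0.8166] std [0.0009 0.0029]
stand_red 2 med [0.6245 0.1178 0.7426] std [0.0019 0.0025]
cat_mid 2 med [0.4715 0.0175 1.9609] std [0.0011 0.0023]
stand_green 2 med [0.4696 0.0201 2.8915] std [0.0001 0.0033]
47.9 [ 0.4154 -0.011   0.2354] [-3.141 -0.     0.26 ]
```

View pics/fin.png

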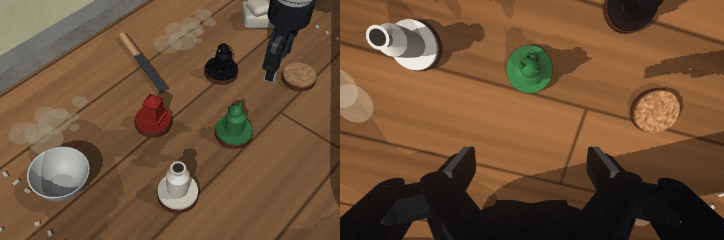

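```bash
python3 -c "
from station import arm;print(arm.hand_in())"
```

```text
the job is handed in; nothing more can be done
None
```

I moved all four carvings to the stands of their own stone and handed the job in. In the last pictures each stands upright, within about 2 mm of its stand's centre by the wrist camera (the coarser side camera differed by up to 11 mm). The spare stand is empty and the bowl was not touched.

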